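# Set the tote under the rinse-tank spout and open the drain cock

### The job

Get the rinse tank ready to drain. Push the open white tote along the bench, without lifting or tipping it, until it sits square in the blue corner stop under the spout, flush against both of its faces; then open the drain cock fully, so that its red handle lies along the pipe. Leave the tote flush in the corner and the other things on the bench where they are.

Things in the scene. Friction and masses are not known exactly. Their poses are not given: they have to be found in the camera images.
- tote: Open white plastic storage tote, lid off: straight-sided box, 130 mm along its x, 190 mm along its y, 85 mm high, walls 4 mm, 0.3 to 0.55 kg. Origin at the centre of its underside, z up. Starts short of the corner, up to 0.3 rad out of square. Seated: axes parallel to station's, +x long side on the back face, +y short side on the side face, origin at (-65, -95, 0) mm in its frame.
- tote_corner (a point): Point on the tote's outer vertical edge that belongs in the corner (its +x +y edge), 30 mm above its underside.
- tote_right (a point): Point on the other vertical edge of the long side that belongs on the back face (its +x -y edge), 30 mm up.
- tote_near (a point): Point on the other vertical edge of the short side that belongs on the side face (its -x +y edge), 30 mm up.
- station: Drain station fixed to the bench: blue corner stop (5 mm sheet, 60 mm high) with tank, pipe, valve and spout. Origin on the bench at the stop's inner corner, z up, x away from the robot, y left, turned up to 0.15 rad. Back face: plane x = 0, from the corner 250 mm to -y. Side face: plane y = 0, from the corner 165 mm to -x.
- tank (a point): Centre of the steel tank on legs, part of the station: 166 mm across, from 108 to 311 mm above the bench with its lid knob; at (-65, 265, 195) mm in the frame of station. A level gauge stands 22 mm out on its -x side.
- pipe (a point): End of the outlet pipe, where the spout turns down. The pipe (21 mm across, middle 145 mm above the bench) runs along y of station at x = -65 mm from the tank to this end at y = -60 mm.
- spout (a point): Middle of the spout's mouth, which points down 105 mm above the bench, 20 mm above the tote's rim; 21 mm across, its elbow 29 mm.
- cock (a joint): Angle of the drain cock's lever about its upright stem (rad): 0 shut (lever across the pipe, along -x of station, to the robot), 1.571 fully open (along the pipe, along -y, to the spout), hard stops at both. Opens counter-clockwise seen from above. It starts within 0.12 of shut. Stiff: about 0.3 N m, some 4 N at the red sleeve; it stays where it is left.
- stem (a point): Point on the axis of the cock's stem, at the height of the lever's red sleeve, 196 mm above the bench; (-65, 55, 196) mm in the frame of station.
- grip (a point): Middle of the lever's red sleeve: 70 mm long, 18 mm wide, 12 mm high, 78 mm from the stem's axis (the sleeve runs from 43 to 113 mm out). The top of the valve body and pipe below lies at about 175 mm at the stem, 164 mm within 30 mm of it, 160 mm further along the pipe.
- lid_mid (a point): Bystander: the tote's lid with two blue latches, lying flat, 140 x 222 x 14 mm; its middle.
- brush_mid (a point): Bystander: green scrubbing brush block, 60 x 130 x 48 mm; its middle.
- scraper_mid (a point): Bystander: grey plastic scraper, 198 mm long, 70 mm wide, 18 mm high; its middle.
- dish_mid (a point): Bystander: white ceramic soap dish with a bar of soap, 95 x 135 x 28 mm; its middle.
- mallet_mid (a point): Bystander: black rubber mallet with timber handle, lying, 270 mm long, head 95 mm wide and 58 mm high; a point on the handle.
- bottle_mid (a point): Bystander: blue bottle, 68 mm across, 190 mm high; its middle.
There are look-alikes about, which are no part of the job. What is shaped like the tote but turquoise is not meant.

How it is judged (in metres and radians):
On the way, in this order (a step that is already met when the one before it is completed fails the run):
1. With the drain cock still shut, the tote has been pushed square into the corner stop: no gap over 4 mm anywhere along its back or side face (x of each of tote_corner, tote_right in the frame of station above -0.004 m and y of each of tote_corner, tote_near in the frame of station above -0.004 m and angle between tote's own z axis and vertical below 0.05 rad and height (world z) of tote_corner below 0.036 m and value of joint cock below 0.35 rad), for 0.3 s.
2. The drain cock has been turned fully open, handle along the pipe (within about 5 degrees of its stop) (value of joint cock above 1.49 rad), for 0.2 s.
At the end, for the whole second after the job is handed in: The tote stands still and level on the bench, square in the corner stop with no gap over 4 mm at either end of its back or side face, and the drain cock is fully open (over 1.49 rad), its handle along the pipe (x of each of tote_corner, tote_right in the frame of station above -0.004 m and y of each of tote_corner, tote_near in the frame of station above -0.004 m and angle between tote's own z axis and vertical below 0.05 rad and height (world z) of tote_corner below 0.036 m and value of joint cock above 1.49 rad and linear speed of tote below 0.01 m/s); the robot touches nothing.
It fails at once if the tote was lifted off the bench (over 20 mm) or tipped (over about 12 degrees) (height (world z) of tote above 0.02 m or angle between tote's own z axis and vertical above 0.2 rad).
It fails at once if another thing on the bench was shifted by more than 30 mm (distance of any of lid_mid, brush_mid, scraper_mid, dish_mid, mallet_mid, bottle_mid from where it was at the start of the episode above 0.03 m).
It also fails if it takes over 69 s, if anything falls off the work surface, if the arm or the gripper's body presses on something with over 40 N, if the wrist force passes 120 N, or if a joint passes its speed limit or range.

### The arm

A 6-joint arm with a two-finger parallel gripper is mounted at the origin on the work surface. World frame = base frame: x ahead of the robot, y to its left, z up, the work surface at z = 0. Lengths are in mm, angles in rad, forces in N, time in s.
With the tool pointing down it reaches from about 275 to 1000 mm from the base axis. Payload 8.4 kg.
Tool frame: the origin (TCP) lies on the centre line of the jaws, within the pads' length; the fingertips stand 22 mm ahead of it and the grasp point (between the pads) lies 3 mm ahead of it; z points along the fingers, y is the direction in which the jaws open and shut (so a half turn about z gives the same grasp; the last joint's range is limited). The gripper opens to 85 mm and grips with 20 to 120 N. Pads are 22 mm wide; open, the fingers measure 114 mm over their backs; the gripper's body (76 mm by 85 mm) begins 54 mm behind the grasp point. The pads swing forward as they close: fully open they stand 13 mm farther back than shut.
Start: joints at [1.233, 0.353, 1.633, -0, 1.155, -0.002], TCP at [205.951, 590.095, 223.781] pointing down, gripper open.
Joint ranges: [-2.63, 2.63], [-0.92, 2.1], [0.06, 2.66], [-1.3, 4.44], [0, 2.69], [-3.02, 3.02]. Speed limits (rad/s): [2.22, 2.22, 2.79, 3.14, 3.14, 3.14].

### API

Orientations are given as [roll, pitch, yaw] about the fixed x, y, z axes, in that order (R = Rz(yaw) Ry(pitch) Rx(roll)).
In Python, from rig import r gives the robot as it stands.
- The arm moves only by the tool carry_out, never from a script. Its argument "rows" is text: rows parted by semicolons, each of 5 numbers parted by spaces: the opening, from 0 (shut) to 1 (fully open), then the shift along the tool's x, y, z in units of 30 mm (1.0 is 30 mm), then the turn about the tool's z in units of 8 degrees (1.0 is 8 degrees). A call has 1 to 12 rows; each row shifts and turns the commanded pose from where the row before left it, along the tool's axes as they then stand; what a row does not reach is not made up. A row lasts 1/8 s, in which the tool goes at most 62.5 mm and 10.7 degrees, less where a joint would pass 70% of its speed; a pose out of reach is approached as far as the arm can. A call is refused whole if a number of a shift passes 1 or a number of a turn 1, either way. A call with a gripper value outside its range is refused whole. The fingers move at their own pace and stop on an object; "newtons" is the grip in N (left out, the last holds). Time passes only in rows, so rows that do not move let the fingers close. It gives the time, the measured TCP pose, the force and the opening at its end, in the units of the state.
- r.sense(): the state, without advancing time (a new reading comes with each control period).
- r.grab_frame(name): name is "scene" or "side" or "wrist"; returns the picture (480x640x3 uint8, blue, green, red); there is no depth.
- r.get_calibration(name): a dict with "intrinsics" (3x3 intrinsics, pixels), "position" and "rotation" of the camera in the world. Camera axes: x right, y up, looking along -z (the intrinsics and any distortion apply to the point x, -y, -z); pixel columns grow to the right and rows downward; lengths in mm; the calibration is good to about 2 mm. A picture is of the moment at which its call begins: read the wrist's pose just before it. get_calibration takes no time and is no camera call; for the wrist camera it gives the pose at the moment of the call.
- r.sign_off(): hands the job in, once; it reports no verdict.
The state is a dict: "clock": time; "qpos": joint angles; "qvel": joint speeds; "joint_efforts": joint torques, N m; "eef_pos": TCP position; "tcp_rot": TCP orientation; "contact_force": force on the tool from outside, world axes, zero at the start; "wrist_torque": the same for the moment, N m; "opening": opening from 0.0 (shut) to 1.0 (fully open).
Only numpy, scipy, OpenCV 4.12 (cv2) and the standard library are available. Lean on these libraries where they do the work, as an engineer would, in place of code of your own. Each camera call takes 0.05 s, during which the arm holds its last target.

## Working session

There is one attempt and no reset: what is moved stays moved. The work goes in short steps, Python scripts to look and compute and a tool call to move; the robot and the scene stay as the last step left them, time stands still between calls to the robot, and variables do not carry over. Pictures are saved under pics/ and viewed, and the job is handed in when it is done.

Besides the shell and the picture viewer there is one more tool, called after "Request:" as name(argument=value, ...) on one line, values as JSON. carry_out: Moves the arm, as the interface text tells. Its arguments: {"type":"object","properties":{"rows":{"type":"string"},"newtons":{"type":"number"}},"required":["rows"]}

```bash
ls; mkdir -p pics; python3 - <<'E'
from rig import r
import cv2,json
for n in ["scene","side","wrist"]:
    c=r.get_calibration(n); print(n,c)
    cv2.imwrite(f"pics/{n}0.png",r.grab_frame(n))
print(r.sense())
E
```

```text
pics
scene {'intrinsics': array([[523.29581273,   0.        , 322.60055877],
       [  0.        , 523.29581273, 254.83163843],
       [  0.        ,   0.        ,   1.        ]]), 'position': array([1245.54588451, -238.14550892, 1381.83418398]), 'rotation': array([0.53541276, 0.00835067, 1.3908173 ])}
side {'intrinsics': array([[484.77279859,   0.        , 318.80833192],
       [  0.        , 484.77279859, 246.08207377],
       [  0.        ,   0.        ,   1.        ]]), 'position': array([ -37.55905235, -875.55921472, 1026.27304413]), 'rotation': array([ 0.80209353, -0.00161158, -0.61957764])}
wrist {'intrinsics': array([[334.67985182,   0.        , 317.00183895],
       [  0.        , 334.67985182, 241.6038353 ],
       [  0.        ,   0.        ,   1.        ]]), 'position': array([129.31652201, 616.63797155, 373.54865879]), 'rotation': array([-0.32136707,  0.0013653 ,  1.2362101 ])}
{'clock': 0.15, 'qpos': array([ 1.23256401e+00,  3.53465581e-01,  1.63394576e+00, -1.63853024e-05,
        1.15519989e+00, -2.42534487e-03]), 'qvel': array([-0.00029477, -0.00056154, -0.0036188 ,  0.00062663, -0.00021816,
        0.00076887]), 'joint_efforts': array([-1.27235457e-03, -6.05634642e+01, -3.42337167e+01, -7.78827371e-05,
        6.31524017e-03, -2.63258300e-05]), 'eef_pos': array([205.85747154, 589.74396292, 223.2563164 ]), 'tcp_rot': array([-3.14057404e+00,  1.25133277e-05,  2.80579231e+00]), 'contact_force': array([-0.90062553, -0.11551456,  0.14017098]), 'wrist_torque': array([-0.04136327, -0.01879488, -0.02322572]), 'opening': 0.9991554411434762}
```

View pics/scene0.png

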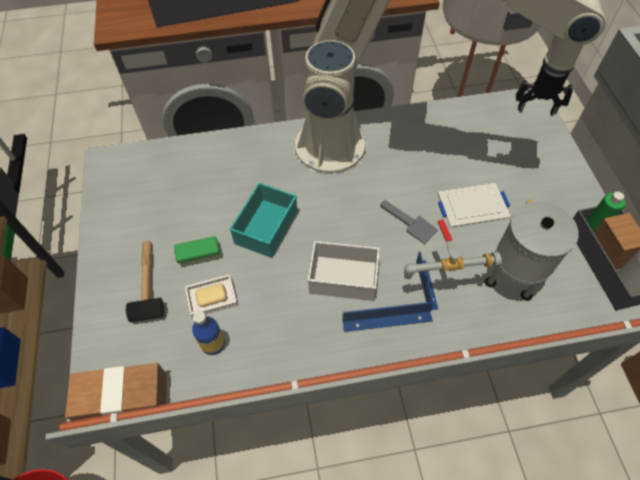

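View pics/side0.png

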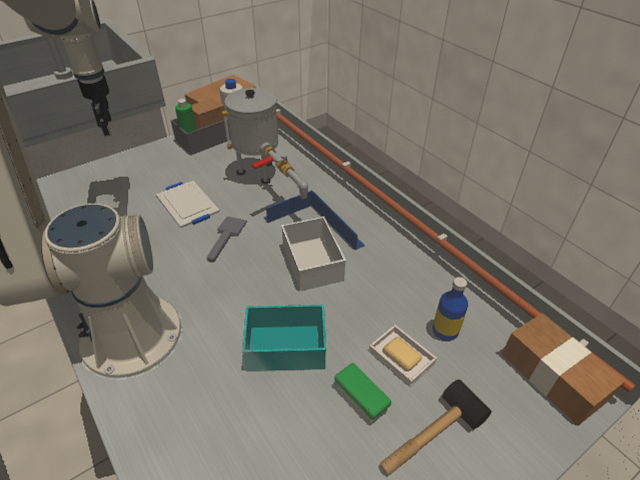

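View pics/wrist0.png

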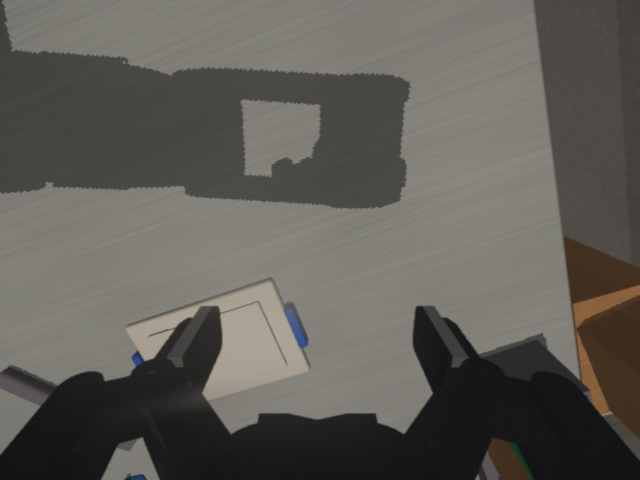

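The scene picture shows the white open tote at about (344,270). Possible confusions are the turquoise tote (264,218), the white lid (474,205) and the white soap dish (211,295). The blue stop's corner is near (433,315), and the red lever is at (445,230), pointing towards the robot. I choose the tote at (344,270) and will check it in close crops.

```bash
python3 - <<'E'
import cv2
a=cv2.imread("pics/scene0.png"); b=cv2.imread("pics/side0.png")
cv2.imwrite("pics/sc1.png",cv2.resize(a[220:340,300:460],None,fx=5,fy=5,interpolation=cv2.INTER_CUBIC))
cv2.imwrite("pics/sd1.png",cv2.resize(b[180:300,240:400],None,fx=5,fy=5,interpolation=cv2.INTER_CUBIC))
cv2.imwrite("pics/sc2.png",cv2.resize(a[190:310,400:560],None,fx=5,fy=5,interpolation=cv2.INTER_CUBIC))
cv2.imwrite("pics/sd2.png",cv2.resize(b[110:230,200:360],None,fx=5,fy=5,interpolation=cv2.INTER_CUBIC))
E
```

```text
(no output)
```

View pics/sc1.png

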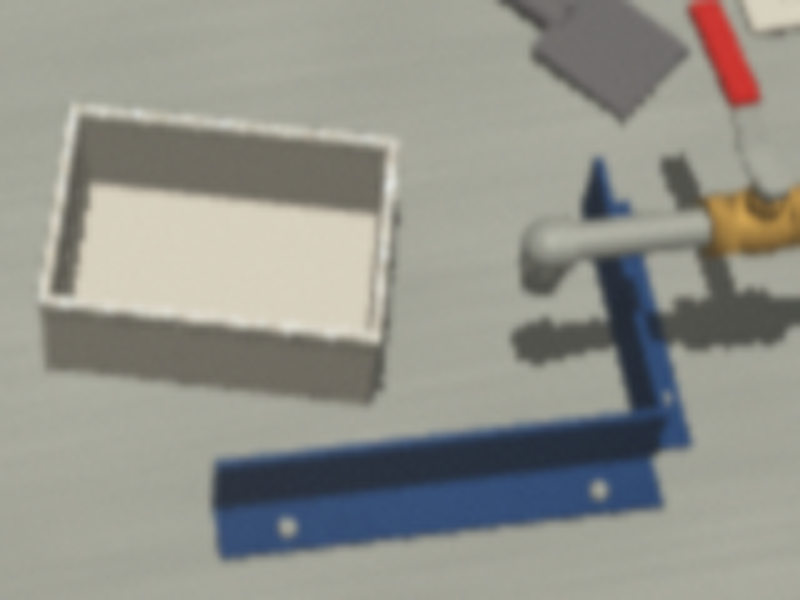

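View pics/sd1.png

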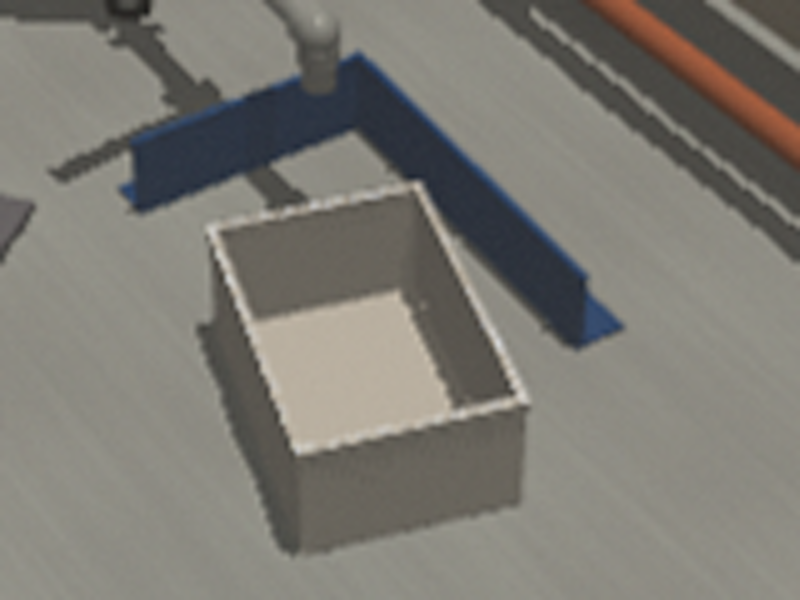

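View pics/sc2.png

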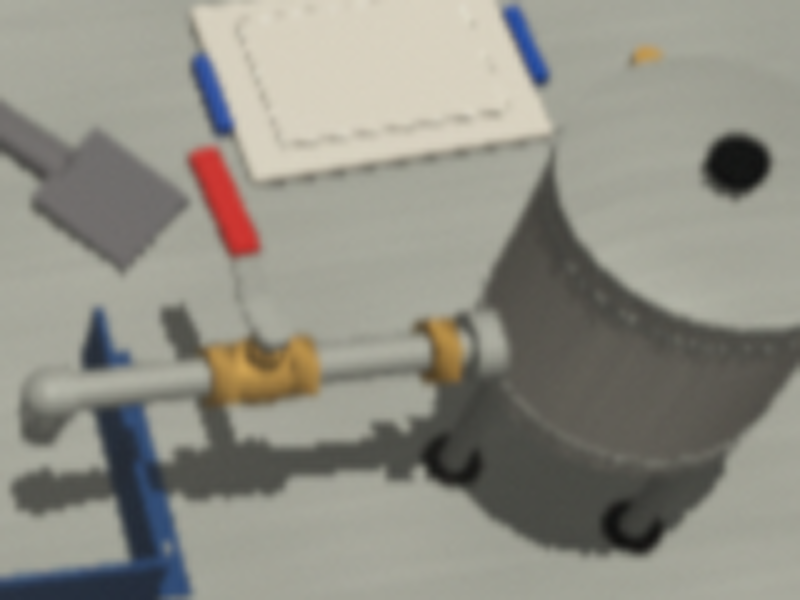

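View pics/sd2.png

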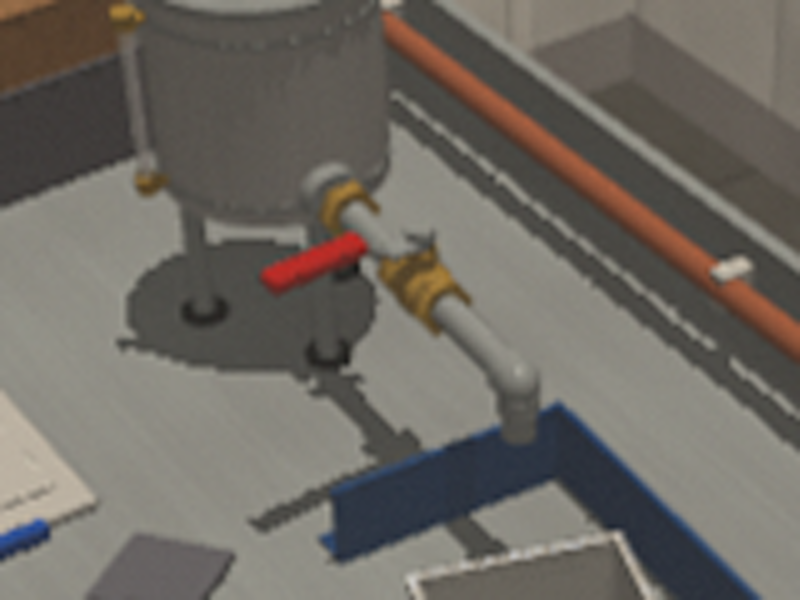

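```bash
cat > h.py <<'E'
import numpy as np, cv2
from scipy.spatial.transform import Rotation as Ro
from scipy.optimize import least_squares
def cam(c):
    R=Ro.from_euler('xyz',c['rotation']).as_matrix()
    return np.array(c['intrinsics']),np.array(c['position']),R
def proj(cm,P):
    K,t,R=cm; p=(np.atleast_2d(P)-t)@R; p=p*[1,-1,-1]
    u=p@K.T; return u[:,:2]/u[:,2:]
def ray(cm,uv):
    K,t,R=cm; d=np.linalg.inv(K)@np.array([uv[0],uv[1],1.]); return t,R@(d*[1,-1,-1])
def tri(l):
    A=np.zeros((3,3));b=np.zeros(3)
    for cm,uv in l:
        o,d=ray(cm,uv);d=d/np.linalg.norm(d);M=np.eye(3)-np.outer(d,d);A+=M;b+=M@o
    return np.linalg.solve(A,b)
def xf(p,P):
    P=np.atleast_2d(P).astype(float);c,s=np.cos(p[2]),np.sin(p[2])
    return np.c_[p[0]+c*P[:,0]-s*P[:,1],p[1]+s*P[:,0]+c*P[:,1],P[:,2]]
def fit(obs,p0):
    f=lambda p:np.concatenate([(proj(cm,xf(p,P))-uv).ravel() for cm,P,uv in obs])
    s=least_squares(f,p0,x_scale=[10,10,.1],loss='soft_l1');return s.x,f(s.x).reshape(-1,2)
E
python3 - <<'E'
from h import *
from rig import r
S=cam(r.get_calibration("scene"));D=cam(r.get_calibration("side"))
a=lambda u,v:np.array([300+u/5,220+v/5]); b=lambda u,v:np.array([240+u/5,180+v/5])
a2=lambda u,v:np.array([400+u/5,190+v/5]); b2=lambda u,v:np.array([200+u/5,110+v/5])
C={'pp':(65,95),'pm':(65,-95),'mp':(-65,95),'mm':(-65,-95)}
rs={'mm':a(73,104),'mp':a(398,140),'pp':a(380,341),'pm':a(42,304)}
rd={'pp':b(418,183),'mp':b(210,230),'mm':b(297,452),'pm':b(527,402)}
for k in C: print('tote rim',k,tri([(S,rs[k]),(D,rd[k])]).round(1))
obs=[(S,[*C[k],85],rs[k]) for k in C]+[(D,[*C[k],85],rd[k]) for k in C]
obs+=[(S,[65,95,0],a(372,402)),(S,[65,-95,0],a(47,368)),(D,[-65,-95,0],b(297,552)),(D,[65,-95,0],b(520,503))]
pt,e=fit(obs,[600,50,0]);print('tote',pt.round(4),np.abs(e).max(),e.round(1).tolist())
so=[(D,[0,0,0],b(355,128)),(D,[-165,0,0],b(140,212)),(D,[0,-250,0],b(578,348)),(D,[0,0,60],b(360,57)),(D,[-165,0,60],b(133,142)),(D,[0,-250,60],b(585,277)),
(S,[2,-250,60],a(217,462)),(S,[5,5,60],a(663,417)),(S,[-165,2.5,60],a(599,160))]
ps,e=fit(so,[700,200,0]);print('st',ps.round(4),e.round(1).tolist())
print('spout end in scene/side', [proj(c,xf(ps,[-65,-60,145])) for c in(S,D)],a2(40,390),b2(520,378))
g=tri([(S,a2(225,202)),(D,b2(315,263))]);print('grip',g)
st=xf(ps,[-65,55,196])[0];print('stem',st);d=g-st;print(np.linalg.norm(d[:2]),'cock',np.arctan2(d[1],d[0])-ps[2]-np.pi)
# tote in station frame
c,s=np.cos(ps[2]),np.sin(ps[2]);R=np.array([[c,-s],[s,c]])
for k in C:print(k,(xf(pt,[*C[k],0])[0][:2]-ps[:2])@R)
print('goal centre',xf(ps,[-65,-95,0]),'rel yaw',pt[2]-ps[2])
E
```

```text
tote rim pp [617.5  16.   79.6]
tote rim pm [ 559.3 -165.4   78.1]
tote rim mp [492.9  54.9  79.3]
tote rim mm [ 434.2 -126.2   81.8]
tote [ 5.262108e+02 -5.572440e+01 -3.116000e-01] 1.8890369800945166 [[-0.4, -0.8], [-0.5, -1.1], [-0.4, -0.2], [-0.2, -0.0], [0.1, -1.2], [-0.1, -1.7], [-0.5, -1.9], [-0.0, -1.2], [-1.1, 0.3], [-0.5, -0.3], [0.8, -0.2], [0.1, -0.9]]
st [ 6.760824e+02  1.607586e+02 -5.790000e-02] [[1.1, -0.6], [0.3, -0.0], [-0.2, -0.1], [-0.1, -0.7], [0.3, -0.5], [-0.5, -0.5], [-1.3, 0.1], [0.5, -0.5], [-0.8, -1.0]]
spout end in scene/side [array([[408.99352971, 268.74258569]]), array([[303.7330067 , 185.51972393]])] [408. 268.] [304.  185.6]
grip [536.29836601 217.12660736 193.48122535]
stem [614.37330546 219.42710751 196.        ]
78.1088245453038 cock -6.1958407142429275
pp [ -50.33193403 -149.14712971]
pm [ -98.02117101 -333.06487403]
mp [-176.17039068 -116.51765178]
mm [-223.85962765 -300.4353961 ]
goal centre [[605.69497922  69.67836243   0.        ]] rel yaw -0.253709039895366
```

```bash
cat > st.py <<'E'
from h import *
ps=np.array([676.08,160.76,-.0579]); pt=np.array([526.21,-55.72,-.3116])
def w2s(P):
    c,s=np.cos(ps[2]),np.sin(ps[2]);R=np.array([[c,-s],[s,c]]);return (np.array(P)[:2]-ps[:2])@R
def rel(sense,goal_st,z,yaw):
    "shift in tool units from current pose to station-frame goal"
    g=xf(ps,[*goal_st,0])[0][:2]; p=np.array(sense['eef_pos']);R=Ro.from_euler('xyz',sense['tcp_rot']).as_matrix()
    d=R.T@(np.array([*g,z])-p); t=(yaw-sense['tcp_rot'][2]+np.pi)%(2*np.pi)-np.pi
    print('world goal',g.round(1),'tool shift mm',d.round(1),'units',(d/30).round(2),'turn about tool z units',round(float(-np.degrees(t)/8),2))
E
python3 - <<'E'
from st import *
from rig import r
S=cam(r.get_calibration("scene"))
for n,uv in dict(scr_tip=(383,204),scr_blade_l=(407,232),scr_blade_b=(426,243),turq_br=(270,254),turq_tr=(297,195)).items():
    o,d=ray(S,uv);P=o+d*(10-o[2])/d[2];print(n,P.round(),w2s(P).round())
rel(r.sense(),(-252,-215),200,np.pi+ps[2])
E
```

```text
scr_tip [291. 122.  10.] [-382.  -61.]
scr_blade_l [410. 170.  10.] [-266.   -6.]
scr_blade_b [460. 217.  10.] [-219.   44.]
turq_br [ 410. -261.   10.] [-241. -437.]
turq_tr [ 204. -145.   10.] [-454. -333.]
world goal [412.1 -39.3] tool shift mm [-402.  -525.9   23.8] units [-13.4  -17.53   0.79] turn about tool z units -1.99
```

Request:
carry_out(rows="1 -0.7 -0.9 0 0;1 -0.7 -0.9 0 0;1 -0.7 -0.9 0 0;1 -0.7 -0.9 0 0;1 -0.7 -0.9 0 0;1 -0.7 -0.9 0 0;1 -0.7 -0.9 0 0;1 -0.7 -0.9 0 0;1 -0.7 -0.9 0 0;1 -0.7 -0.9 0 0;1 -0.7 -0.9 0 0;1 -0.7 -0.9 0 0")

```text
clock: 1.65
eef_pos: [337.2, 200.1, 223.8]
tcp_rot: [3.142, 0.0, 2.806]
contact_force: [0.7, 0.5, -0.0]
opening: 0.999
```

Request:
carry_out(rows="1 -0.7 -0.9 0 0;1 -0.7 -0.9 0 0;1 -0.7 -0.9 0 0;1 -0.7 -0.9 0 0;1 -0.7 -0.9 0 0;1 -0.7 -0.9 0 0;1 -0.7 -0.9 0 0;1 0 0 0 -1;1 0 0 0 -1;1 0 0 0 0")

```text
clock: 2.9
eef_pos: [413.5, -25.9, 223.7]
tcp_rot: [-3.142, -0.0, 3.084]
contact_force: [0.5, -0.1, -0.9]
opening: 0.998
```

```bash
python3 - <<'E'
from st import *
from rig import r
rel(r.sense(),(-252,-215),50,np.pi+ps[2])
E
```

```text
world goal [412.1 -39.3] tool shift mm [  0.6 -13.5 173.7] units [ 0.02 -0.45  5.79] turn about tool z units 0.0
```

Request:
carry_out(rows="1 0 -0.45 0.9 0;1 0 0 0.9 0;1 0 0 1 0;1 0 0 1 0;1 0 0 1 0;1 0 0 1 0;1 0 0 0 0")

```text
clock: 3.78
eef_pos: [411.2, -38.9, 48.4]
tcp_rot: [3.141, -0.004, 3.083]
contact_force: [-0.2, 0.6, -0.4]
opening: 0.997
```

```bash
python3 - <<'E'
from st import *
from rig import r
cv2.imwrite("pics/side1.png",cv2.resize(r.grab_frame("side")[150:330,180:420],None,fx=3,fy=3,interpolation=cv2.INTER_CUBIC))
print(r.sense()['eef_pos'],w2s(r.sense()['eef_pos']))
E
```

```text
[412.168287   -39.03423732  49.49624511] [-251.9078425  -214.73138664]
```

View pics/side1.png

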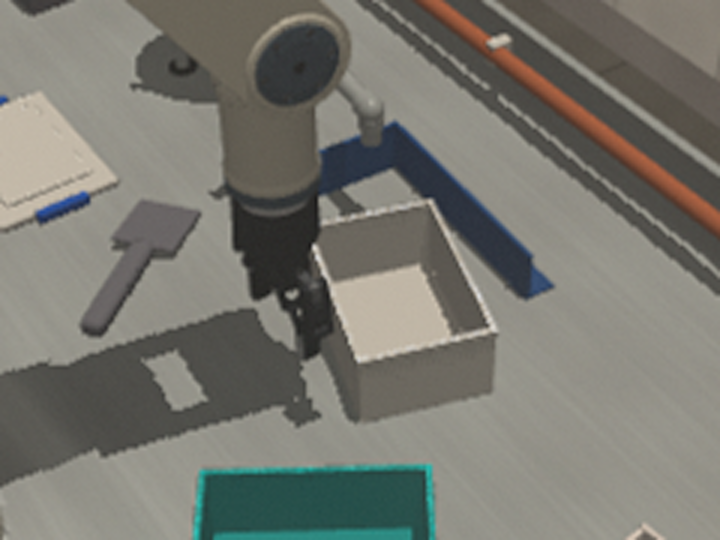

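Request:
carry_out(rows="1 -0.3 0 0 0;1 -0.3 0 0 0;1 -0.3 0 0 0;1 -0.3 0 0 0;1 -0.3 0 0 0;1 -0.3 0 0 0;1 -0.3 0 0 0;1 -0.3 0 0 0;1 -0.2 0 0 0;1 -0.2 0 0 0;1 -0.2 0 0 0;1 -0.1 0 0 0")

```text
clock: 5.32
eef_pos: [506.2, -44.5, 49.8]
tcp_rot: [-3.142, 0.0, 3.085]
contact_force: [-2.6, -0.7, 1.7]
opening: 1.006
```

```bash
python3 - <<'E'
from st import *
from rig import r
print(w2s(r.sense()['eef_pos']))
a=r.grab_frame("side");b=r.grab_frame("scene")
cv2.imwrite("pics/side2.png",cv2.resize(a[150:310,220:420],None,fx=4,fy=4,interpolation=cv2.INTER_CUBIC))
cv2.imwrite("pics/scene2.png",cv2.resize(b[210:330,300:460],None,fx=5,fy=5,interpolation=cv2.INTER_CUBIC))
E
```

```text
[-157.686015   -214.72596403]
```

View pics/side2.png

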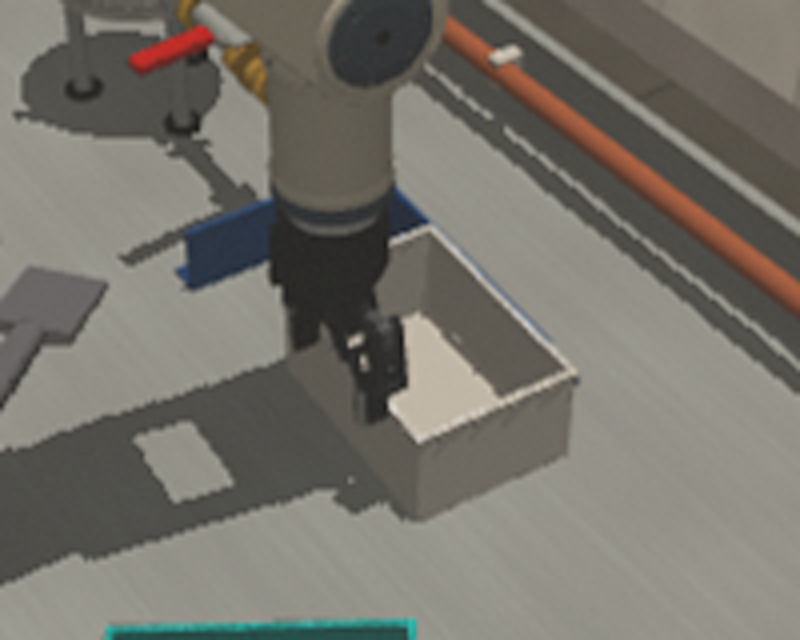

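View pics/scene2.png

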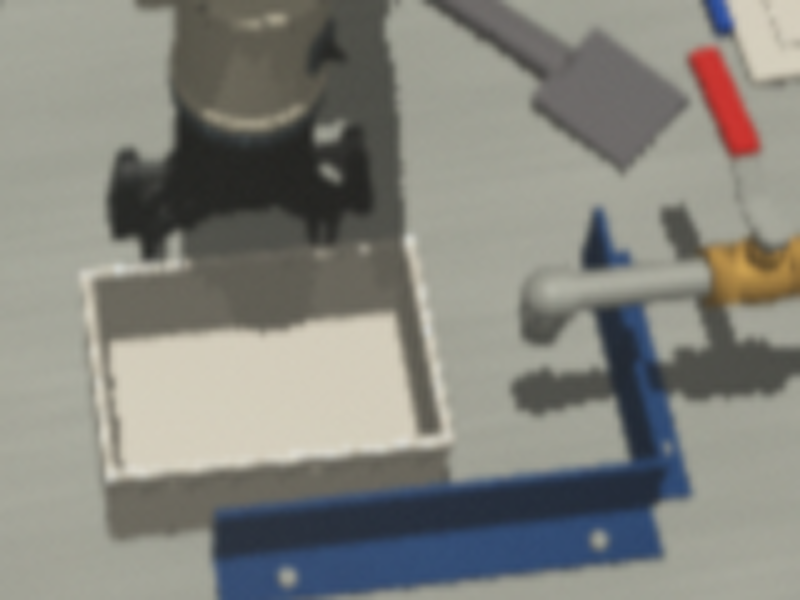

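The tote is now square to the stop. Its rim corners in the scene crop are at (82,274), (413,238), (450,440) and (110,478). Next I fit its pose and go to the push on the -y face.

```bash
cat >> st.py <<'E'
from rig import r
C={'pp':(65,95),'pm':(65,-95),'mp':(-65,95),'mm':(-65,-95)}
def totefit(sc,sd,p0,sb={},db={}):
    S=cam(r.get_calibration("scene"));D=cam(r.get_calibration("side"))
    obs=[(S,[*C[k],85],v) for k,v in sc.items()]+[(D,[*C[k],85],v) for k,v in sd.items()]
    obs+=[(S,[*C[k],0],v) for k,v in sb.items()]+[(D,[*C[k],0],v) for k,v in db.items()]
    p,e=fit(obs,p0);print('tote',p.round(3),'rel yaw',p[2]-ps[2],'res',e.round(1).tolist())
    for k in C:print(k,w2s(xf(p,[*C[k],0])[0]).round(1))
    return p
E
python3 - <<'E'
from st import *
a=lambda u,v:np.array([300+u/5,210+v/5]); b=lambda u,v:np.array([220+u/4,150+v/4])
totefit({'mm':a(82,274),'mp':a(413,238),'pp':a(450,440),'pm':a(110,478)},{'pp':b(435,230),'pm':b(577,378),'mm':b(418,440)},[580,-60,0],db={'mm':b(415,520)})
rel(r.sense(),(-75,-360),48,np.pi/2+ps[2])
E
```

```text
tote [ 5.84785e+02 -4.45610e+01 -7.80000e-02] rel yaw -0.019946286224680913 res [[-0.2, -1.0], [-0.4, 0.0], [-0.3, 0.3], [-1.2, -0.6], [-0.4, -2.2], [-0.3, -2.5], [0.2, -1.1], [0.6, -0.1]]
pp [ -12.4 -116.6]
pm [ -16.2 -306.5]
mp [-142.4 -114. ]
mm [-146.1 -303.9]
world goal [ 580.4 -194.3] tool shift mm [ -82.3 -145.4    1.9] units [-2.74 -4.85  0.06] turn about tool z units 11.26
```

Request:
carry_out(rows="1 0.9 0 0 0;1 0.3 0 -1 0;1 0 0 -1 0;1 0 0 -1 0;1 0 -0.9 -0.2 1;1 0 -0.9 0 1;1 0 -0.9 0 1;1 0 0 0 1;1 0 0 0 1;1 0 0 0 1;1 0 0 0 1;1 0 0 0 1")

```text
clock: 6.92
eef_pos: [454.5, -121.4, 146.0]
tcp_rot: [3.141, 0.001, 1.964]
contact_force: [-0.9, 0.4, -0.0]
opening: 1.0
```

Request:
carry_out(rows="1 0 0 0 1;1 0 0 0 1;1 0 0 0 1;1 0 0 0 0.3;1 0 0 0 0")

```text
clock: 7.55
eef_pos: [454.4, -121.4, 146.0]
tcp_rot: [3.141, 0.0, 1.508]
contact_force: [0.5, -0.8, -0.6]
opening: 1.006
```

```bash
python3 - <<'E'
from st import *
print(r.sense()['qpos'])
rel(r.sense(),(-75,-345),48,np.pi/2+ps[2])
E
```

```text
[-2.64275278e-01  2.11648662e-01  2.03045808e+00  1.06555775e-04
  8.98509953e-01 -2.01333512e-01]
world goal [ 581.2 -179.3] tool shift mm [-49.8 130.1  98.1] units [-1.66  4.34  3.27] turn about tool z units -0.04
```

Request:
carry_out(rows="1 -0.85 0.4 0 0;1 -0.85 0.4 0 0;1 0 0.9 0 0;1 0 0.9 0 0;1 0 0.9 0 0;1 0 0.84 0.3 0;1 0 0 0.9 0;1 0 0 0.9 0;1 0 0 0.8 0;1 0 0 0.4 0;1 0 0 0 0")

```text
clock: 8.93
eef_pos: [580.4, -180.4, 46.3]
tcp_rot: [-3.14, -0.0, 1.508]
contact_force: [0.0, 0.6, -0.5]
opening: 0.999
```

```bash
python3 - <<'E'
from st import *
print(w2s(r.sense()['eef_pos']))
a=r.grab_frame("side");b=r.grab_frame("scene")
cv2.imwrite("pics/side3.png",cv2.resize(a[130:330,200:440],None,fx=3,fy=3,interpolation=cv2.INTER_CUBIC))
E
```

```text
[ -75.73838182 -346.10910713]
```

View pics/side3.png

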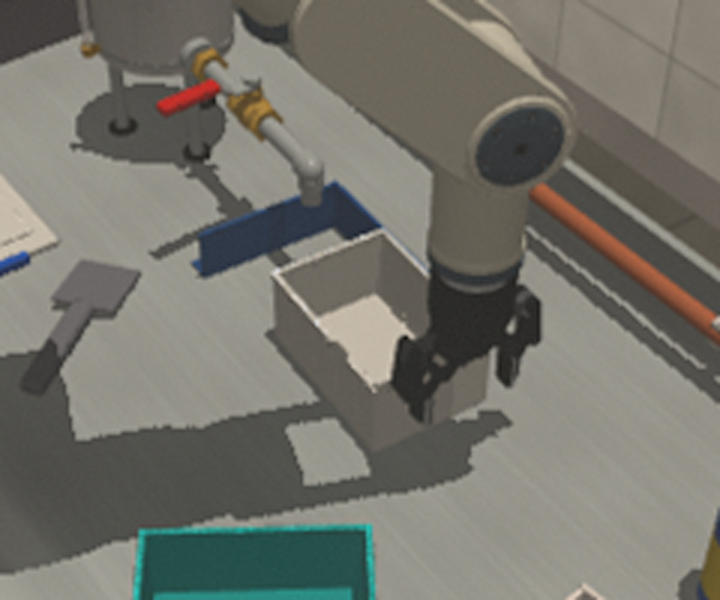

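Request:
carry_out(rows="1 0.35 0 0 0;1 0.35 0 0 0;1 0.35 0 0 0;1 0.35 0 0 0;1 0.35 0 0 0;1 0.35 0 0 0;1 0.35 0 0 0;1 0.35 0 0 0;1 0.35 0 0 0;1 0.35 0 0 0;1 0.35 0 0 0;1 0.2 0 0 0")

```text
clock: 10.52
eef_pos: [588.5, -58.5, 46.7]
tcp_rot: [-3.141, -0.0, 1.508]
contact_force: [-0.4, -3.1, 2.3]
opening: 0.999
```

```bash
python3 - <<'E'
from st import *
print(w2s(r.sense()['eef_pos']))
a=r.grab_frame("side");b=r.grab_frame("scene")
cv2.imwrite("pics/side4.png",cv2.resize(a[130:290,220:420],None,fx=4,fy=4,interpolation=cv2.INTER_CUBIC))
cv2.imwrite("pics/scene4.png",cv2.resize(b[210:330,320:480],None,fx=5,fy=5,interpolation=cv2.INTER_CUBIC))
E
```

```text
[ -74.79176816 -223.98696598]
```

View pics/side4.png

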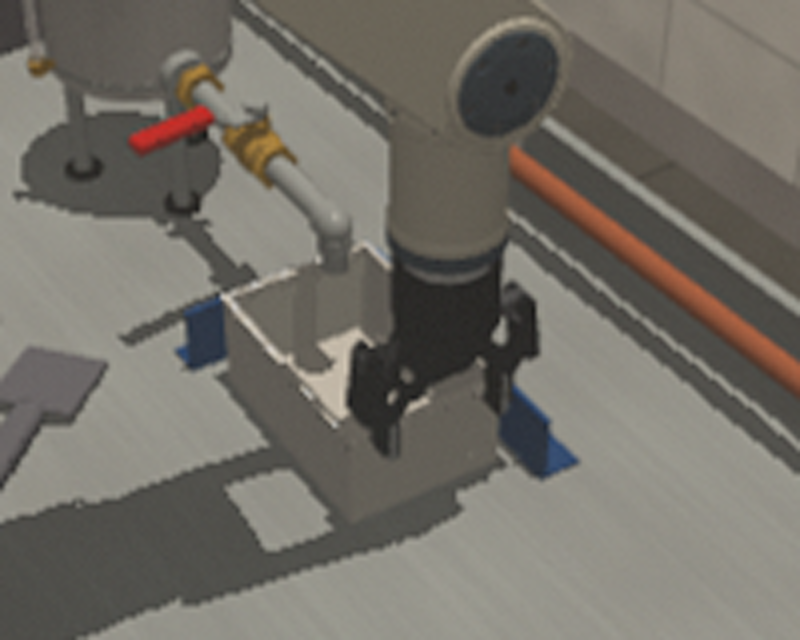

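View pics/scene4.png

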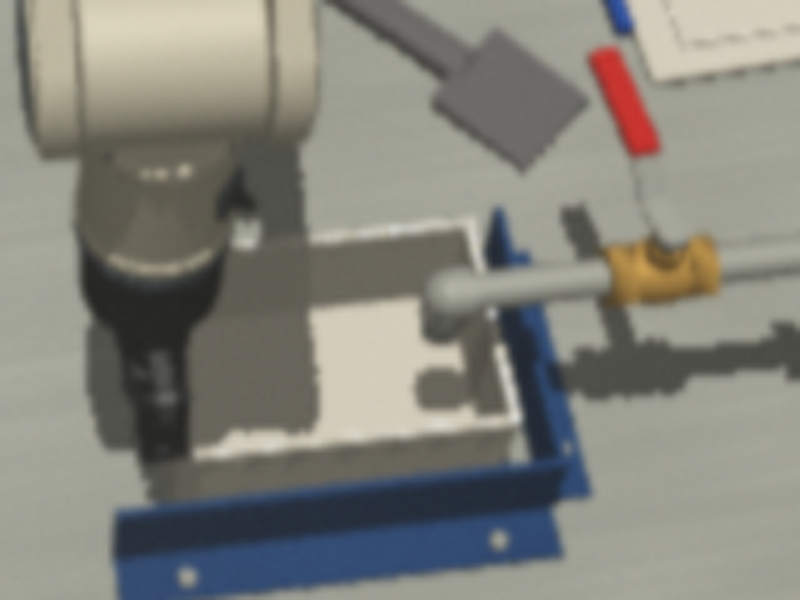

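Request:
carry_out(rows="1 0.2 0 0 0;1 0.2 0 0 0;1 0.1 0 0 0;1 0.1 0 0 0;1 0 0 0 0")

```text
clock: 11.25
eef_pos: [589.7, -41.0, 46.8]
tcp_rot: [3.142, -0.0, 1.507]
contact_force: [-0.0, -0.1, -0.3]
opening: 1.0
```

Request:
carry_out(rows="1 0.06 0 0 0;1 0 0 0 0")

```text
clock: 11.5
eef_pos: [589.8, -39.4, 46.8]
tcp_rot: [3.142, -0.0, 1.507]
contact_force: [-0.5, -0.1, -0.1]
opening: 0.995
```

Request:
carry_out(rows="1 0.06 0 0 0;1 0 0 0 0")

```text
clock: 11.75
eef_pos: [589.9, -37.7, 46.8]
tcp_rot: [3.142, -0.0, 1.507]
contact_force: [-0.3, -1.5, 0.1]
opening: 1.004
```

Request:
carry_out(rows="1 0.06 0 0 0;1 0 0 0 0")

```text
clock: 12.0
eef_pos: [590.1, -36.0, 46.8]
tcp_rot: [3.141, 0.0, 1.507]
contact_force: [0.0, -3.6, 0.7]
opening: 0.995
```

Request:
carry_out(rows="1 0.06 0 0 0;1 0 0 0 0")

```text
clock: 12.25
eef_pos: [590.7, -35.7, 47.1]
tcp_rot: [3.14, 0.002, 1.509]
contact_force: [1.0, -12.2, 0.2]
opening: 1.002
```

Request:
carry_out(rows="1 0.06 0 0 0;1 0 0 0 0")

```text
clock: 12.5
eef_pos: [591.1, -35.6, 47.3]
tcp_rot: [3.14, 0.005, 1.51]
contact_force: [1.3, -21.4, 1.5]
opening: 0.996
```

Request:
carry_out(rows="1 -1 0 0 0;1 -0.2 0 -1 0;1 0 0 -1 0;1 0 0 -1 0;1 0 -0.9 -0.3 -1;1 0 -0.9 0 -1;1 0 -0.9 0 -1;1 0 -0.9 0 -1;1 0 0 0 -1;1 0 0 0 -1;1 0 0 0 -1;1 0 0 0 -1")

```text
clock: 14.0
eef_pos: [482.3, -83.4, 145.8]
tcp_rot: [3.141, -0.0, 2.629]
contact_force: [-0.8, -0.2, -0.1]
opening: 1.003
```

Request:
carry_out(rows="1 0 0 0 -1;1 0 0 0 -1;1 0 0 0 -1;1 0 0 0 -0.25;1 0 0 0 0")

```text
clock: 14.62
eef_pos: [482.3, -83.6, 145.8]
tcp_rot: [3.141, -0.0, 3.076]
contact_force: [-0.7, -0.0, -0.5]
opening: 1.0
```

```bash
python3 - <<'E'
from st import *
rel(r.sense(),(-180,-97),47,np.pi+ps[2])
a=r.grab_frame("side");b=r.grab_frame("scene")
cv2.imwrite("pics/side5.png",cv2.resize(a[130:290,220:420],None,fx=4,fy=4,interpolation=cv2.INTER_CUBIC))
cv2.imwrite("pics/scene5.png",cv2.resize(b[210:330,320:480],None,fx=5,fy=5,interpolation=cv2.INTER_CUBIC))
E
```

```text
world goal [490.8  74.3] tool shift mm [  2.  158.1  98.8] units [0.07 5.27 3.29] turn about tool z units -0.06
```

View pics/side5.png

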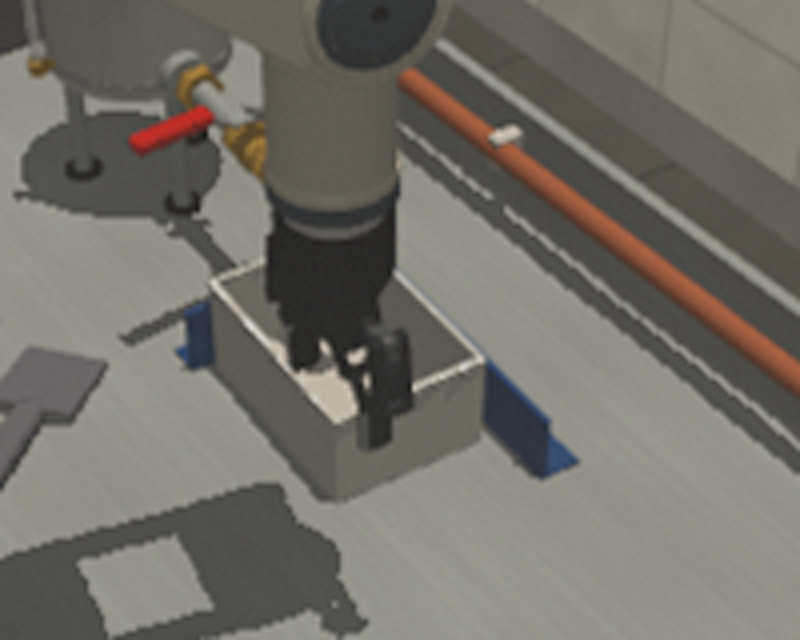

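View pics/scene5.png

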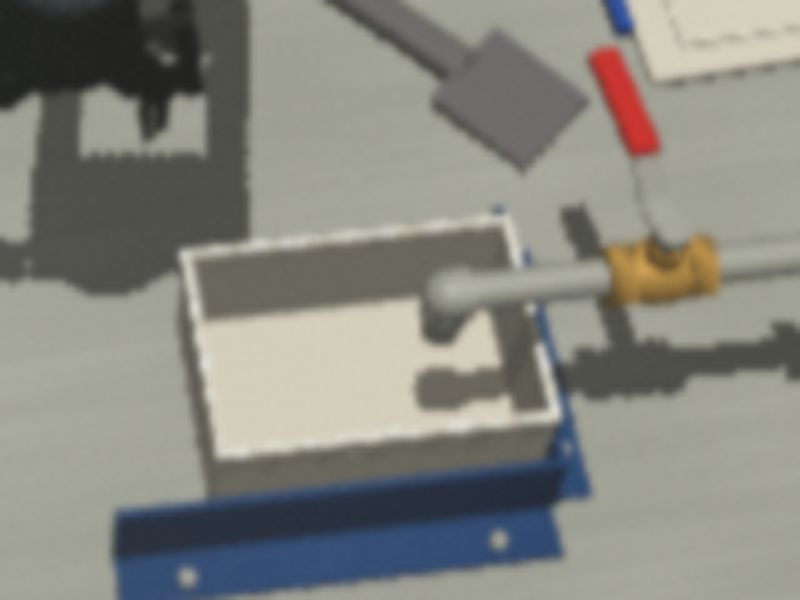

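Request:
carry_out(rows="1 0.1 0.9 0 -0.06;1 0 0.9 0 0;1 0 0.9 0 0;1 0 0.9 0 0;1 0 0.9 0 0;1 0 0.77 0.3 0;1 0 0 0.9 0;1 0 0 0.9 0;1 0 0 0.8 0;1 0 0 0.4 0;1 0 0 0 0")

```text
clock: 16.1
eef_pos: [487.9, 74.2, 46.3]
tcp_rot: [-3.141, -0.001, 3.086]
contact_force: [-0.1, 0.8, -0.1]
opening: 0.997
```

Request:
carry_out(rows="1 -0.2 0 0 0;1 -0.2 0 0 0;1 -0.2 0 0 0;1 -0.2 0 0 0;1 -0.2 0 0 0;1 0 0 0 0")

```text
clock: 16.85
eef_pos: [518.7, 72.6, 46.7]
tcp_rot: [3.142, 0.0, 3.086]
contact_force: [-0.3, -1.4, -0.7]
opening: 1.001
```

Request:
carry_out(rows="1 -0.1 0 0 0;1 -0.1 0 0 0;1 0 0 0 0")

```text
clock: 17.23
eef_pos: [524.6, 72.3, 46.7]
tcp_rot: [3.142, 0.0, 3.086]
contact_force: [-0.7, -1.1, -0.3]
opening: 0.996
```

Request:
carry_out(rows="1 -0.06 0 0 0;1 0 0 0 0")

```text
clock: 17.48
eef_pos: [526.2, 72.2, 46.8]
tcp_rot: [3.142, 0.0, 3.087]
contact_force: [-0.8, -1.2, -0.6]
opening: 0.999
```

Request:
carry_out(rows="1 -0.06 0 0 0;1 0 0 0 0")

```text
clock: 17.73
eef_pos: [528.1, 72.1, 46.8]
tcp_rot: [3.142, 0.0, 3.086]
contact_force: [-0.8, -0.3, -1.1]
opening: 1.002
```

Request:
carry_out(rows="1 -0.06 0 0 0;1 0 0 0 0")

```text
clock: 17.98
eef_pos: [528.1, 72.1, 46.6]
tcp_rot: [-3.141, -0.003, 3.086]
contact_force: [-6.4, 1.3, 4.4]
opening: 1.003
```

Request:
carry_out(rows="1 -0.06 0 0 0;1 0 0 0 0")

```text
clock: 18.23
eef_pos: [528.1, 72.0, 46.3]
tcp_rot: [-3.141, -0.006, 3.086]
contact_force: [-12.6, 3.7, 7.6]
opening: 0.999
```

Request:
carry_out(rows="1 -0.06 0 0 0;1 0 0 0 0")

```text
clock: 18.48
eef_pos: [528.1, 71.8, 46.1]
tcp_rot: [-3.141, -0.01, 3.086]
contact_force: [-18.0, 3.0, 11.4]
opening: 0.998
```

```bash
python3 - <<'E'
from st import *
s=r.sense();print(w2s(s['eef_pos']),s['wrist_torque'],s['contact_force'])
a=r.grab_frame("side");b=r.grab_frame("scene");cv2.imwrite("pics/side6.png",cv2.resize(a[130:290,220:420],None,fx=4,fy=4,interpolation=cv2.INTER_CUBIC))
cv2.imwrite("pics/scene6.png",cv2.resize(b[210:330,320:480],None,fx=5,fy=5,interpolation=cv2.INTER_CUBIC))
E
```

```text
[-142.60187547  -97.41841726] [ 0.13228896  2.52590592 -0.3488452 ] [-18.03142814   2.99325754  11.4068869 ]
```

View pics/side6.png

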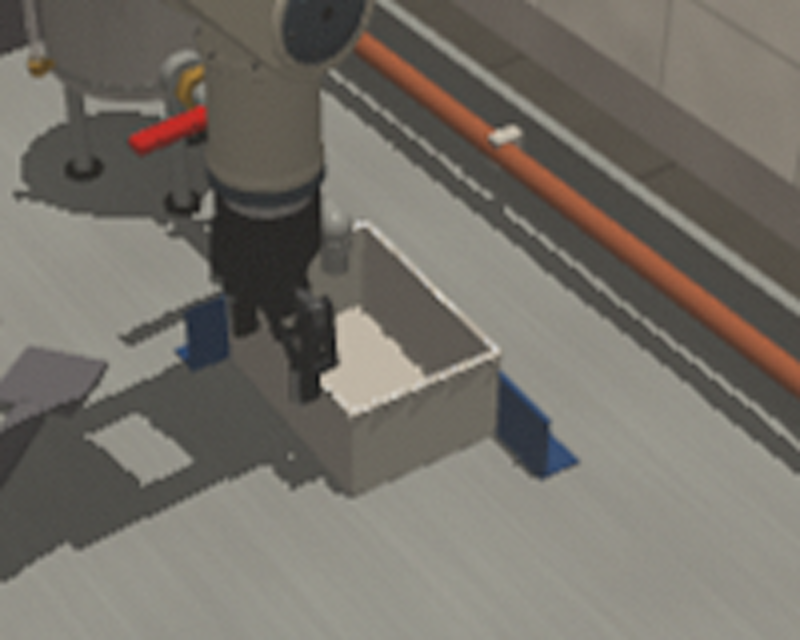

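View pics/scene6.png

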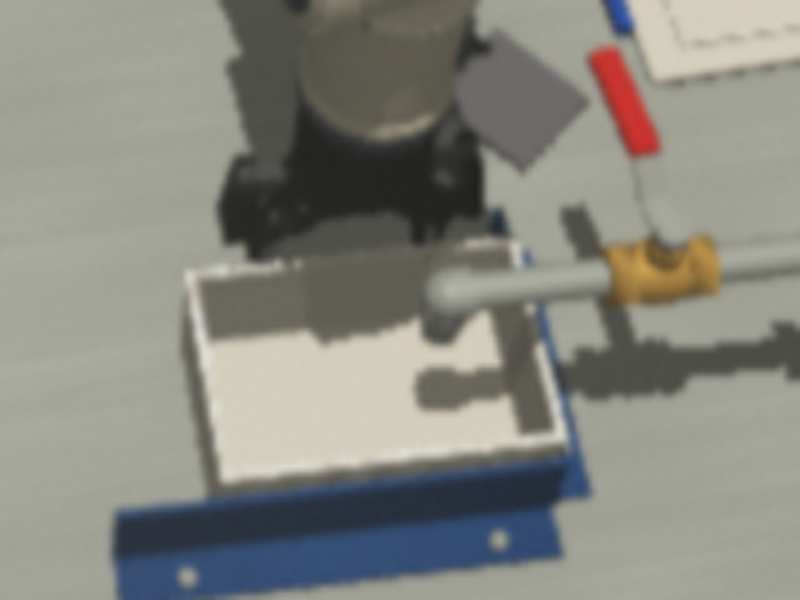

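Request:
carry_out(rows="1 0.5 0 0 0;1 1 0 0 0;1 0.3 0 -1 0;1 0 0 -1 0;1 0 0 -1 0;1 0 -0.9 -0.3 0;1 0 -0.9 0 0;1 0 -0.9 0 0;1 0 0 0 0")

```text
clock: 19.7
eef_pos: [475.2, -7.3, 146.1]
tcp_rot: [-3.141, 0.002, 3.084]
contact_force: [-0.3, 0.4, 0.9]
opening: 1.003
```

```bash
python3 - <<'E'
from st import *
a=r.grab_frame("side");b=r.grab_frame("scene");cv2.imwrite("pics/side7.png",cv2.resize(a[170:270,250:375],None,fx=6,fy=6,interpolation=cv2.INTER_CUBIC))
cv2.imwrite("pics/scene7.png",cv2.resize(b[240:330,330:450],None,fx=6,fy=6,interpolation=cv2.INTER_CUBIC))
w=r.get_calibration('wrist');c=r.grab_frame('wrist');cv2.imwrite("pics/w7.png",c)
E
```

```text
(no output)
```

View pics/side7.png

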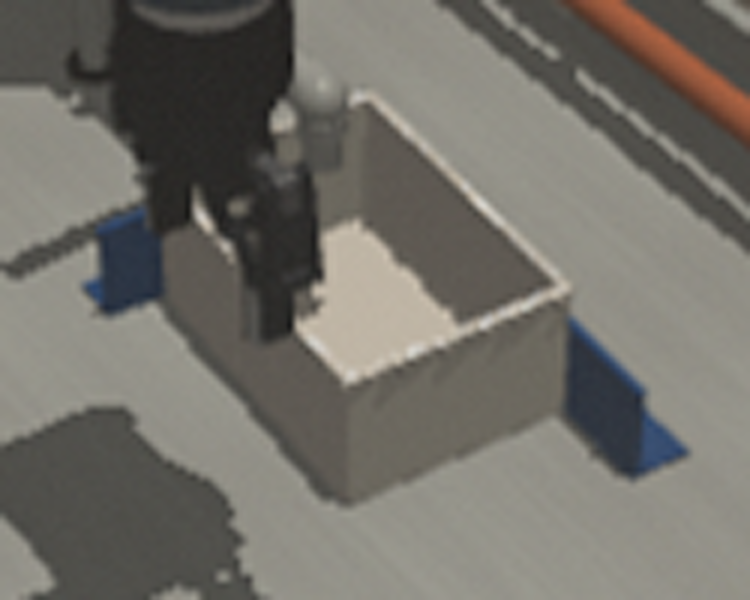

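View pics/scene7.png

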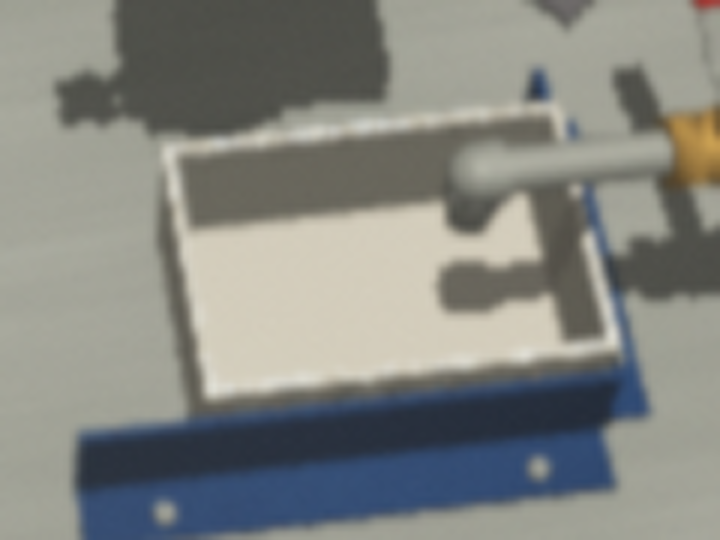

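View pics/w7.png

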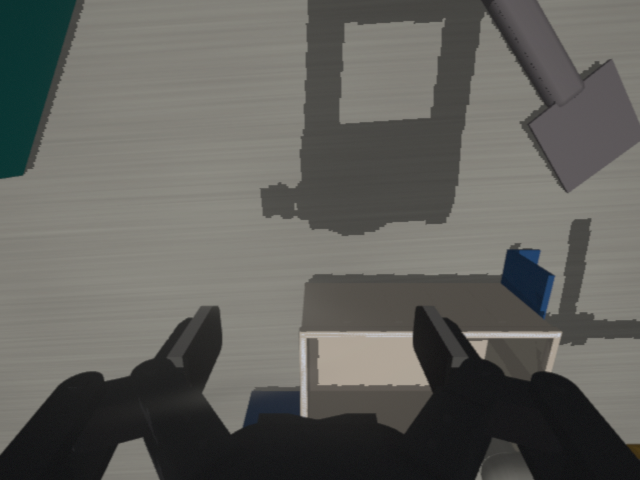

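```bash
python3 - <<'E'
from st import *
a=lambda u,v:np.array([330+u/6,240+v/6]); b=lambda u,v:np.array([250+u/6,170+v/6])
totefit({'mm':a(165,150),'mp':a(560,102),'pp':a(620,352),'pm':a(205,400)},{'pp':b(365,97),'pm':b(570,288),'mm':b(347,380)},[605,69,0],db={'mm':b(347,503),'pm':b(567,413)})
rel(r.sense(),(-75,-240),48,np.pi/2+ps[2])
E
```

```text
tote [ 6.06468e+02  7.05470e+01 -6.40000e-02] rel yaw -0.006182039441609229 res [[-0.4, -0.7], [-0.7, 0.3], [-0.6, -0.7], [0.0, -1.2], [1.3, -1.9], [0.2, -1.0], [-0.1, -0.8], [0.3, -0.4], [-0.3, -0.9]]
pp [1.3 0.5]
pm [ 1.000e-01 -1.895e+02]
mp [-128.7    1.3]
mm [-129.9 -188.7]
world goal [587.3 -74.5] tool shift mm [-115.7  -62.5   98. ] units [-3.86 -2.08  3.27] turn about tool z units 11.27
```

Request:
carry_out(rows="1 0 -0.9 0 1;1 0 -0.9 0 1;1 0 -0.35 0 1;1 0 0 0 1;1 0 0 0 1;1 0 0 0 1;1 0 0 0 1;1 0 0 0 1;1 0 0 0 1;1 0 0 0 1;1 0 0 0 1;1 0 0 0 0.27")

```text
clock: 21.35
eef_pos: [465.0, -68.6, 145.7]
tcp_rot: [3.141, -0.0, 1.511]
contact_force: [0.1, 0.0, 0.3]
opening: 0.997
```

```bash
python3 - <<'E'
from st import *
rel(r.sense(),(-72,-230),47,np.pi/2+ps[2])
E
```

```text
world goal [590.9 -64.7] tool shift mm [ 11.4 125.4  98.8] units [0.38 4.18 3.29] turn about tool z units -0.01
```

Request:
carry_out(rows="1 0.08 0.9 0 0;1 0.1 0.9 0 0;1 0.1 0.9 0 0;1 0.1 0.9 0 0;1 0 0.58 0.3 0;1 0 0 0.9 0;1 0 0 0.9 0;1 0 0 0.8 0;1 0 0 0.4 0;1 0.3 0 0 0;1 0.3 0 0 0;1 0 0 0 0")

```text
clock: 22.85
eef_pos: [592.3, -46.5, 47.7]
tcp_rot: [3.14, -0.0, 1.514]
contact_force: [-0.5, 0.4, 0.4]
opening: 0.998
```

Request:
carry_out(rows="1 0.1 0 0 0;1 0.1 0 0 0;1 0.08 0 0 0;1 0.08 0 0 0;1 0 0 0 0")

```text
clock: 23.48
eef_pos: [592.2, -36.5, 46.8]
tcp_rot: [3.142, -0.0, 1.513]
contact_force: [-0.5, 0.0, -0.9]
opening: 1.001
```

Request:
carry_out(rows="1 0.06 0 0 0;1 0 0 0 0")

```text
clock: 23.72
eef_pos: [592.3, -35.7, 46.8]
tcp_rot: [-3.142, 0.001, 1.513]
contact_force: [0.6, -5.5, -0.3]
opening: 1.004
```

Request:
carry_out(rows="1 0.06 0 0 0;1 0 0 0 0")

```text
clock: 23.98
eef_pos: [592.3, -35.6, 46.8]
tcp_rot: [-3.142, 0.003, 1.514]
contact_force: [-0.5, -15.6, 0.5]
opening: 1.001
```

Request:
carry_out(rows="1 0.04 0 0 0;1 0 0 0 0")

```text
clock: 24.22
eef_pos: [592.3, -35.6, 46.9]
tcp_rot: [-3.142, 0.005, 1.514]
contact_force: [-1.5, -22.8, 0.4]
opening: 0.996
```

Request:
carry_out(rows="1 -0.9 0 0 0;1 -0.6 0 0 0;1 0 0 -1 0;1 0 0 -1 0;1 0 0 -1 0;0.6 0 0 -1 1;0.6 0 0 -1 1;0.6 0 0 -1 1;0.6 0 0 -1 1;0.6 0 0 -1 1;0.6 0 0 -0.5 1;0.6 0 0 0 1")

```text
clock: 25.72
eef_pos: [590.6, -76.9, 303.4]
tcp_rot: [3.14, -0.002, 0.531]
contact_force: [-0.7, 1.1, -0.5]
opening: 0.603
```

Request:
carry_out(rows="0.6 0 0 0 1;0.6 0 0 0 1;0.6 0 0 0 1;0.6 0 0 0 0.6;0.6 0 0 0 0")

```text
clock: 26.35
eef_pos: [589.8, -76.8, 301.7]
tcp_rot: [-3.141, 0.0, 0.033]
contact_force: [-0.6, -0.8, -0.0]
opening: 0.598
```

```bash
python3 - <<'E'
from st import *
s=r.sense();print(s['qpos'].round(3),s['opening'])
rel(s,w2s((534.5,217)),195,0.029)
a=r.grab_frame("side");b=r.grab_frame("scene");cv2.imwrite("pics/side8.png",cv2.resize(a[100:280,200:400],None,fx=4,fy=3.3,interpolation=cv2.INTER_CUBIC)[:600])
cv2.imwrite("pics/scene8.png",cv2.resize(b[190:330,330:500],None,fx=4,fy=4,interpolation=cv2.INTER_CUBIC))
E
```

```text
[-0.132  0.242  1.61   0.     1.289  1.405] 0.5978984635028852
world goal [534.5 217. ] tool shift mm [ -45.5 -295.4  106.8] units [-1.52 -9.85  3.56] turn about tool z units 0.03
```

View pics/scene8.png

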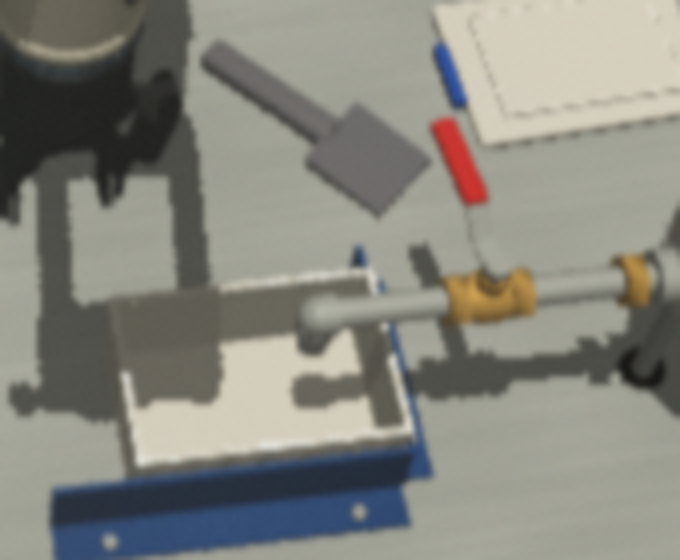

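View pics/side8.png

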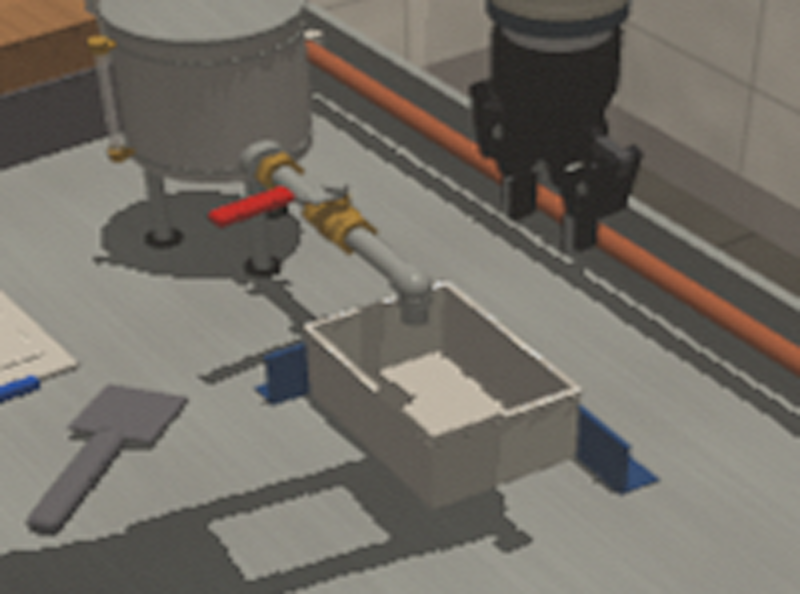

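The tote stays flush (scene crop, corner at (410,440)). The red lever still points towards the robot, from (445,120) to (478,200). Next I move the jaws to straddle it.

Request:
carry_out(rows="0.6 -0.3 -0.9 0 0;0.6 -0.3 -0.9 0 0;0.6 -0.3 -0.9 0 0;0.6 -0.3 -0.9 0 0;0.6 -0.3 -0.9 0 0;0.6 0 -0.9 0 0;0.6 0 -0.9 0 0;0.6 0 -0.9 0 0;0.6 0 -0.9 0 0;0.6 0 -0.9 0 0;0.6 0 -0.85 0 0;0.6 0 0 0 0")

```text
clock: 27.95
eef_pos: [535.0, 218.4, 301.6]
tcp_rot: [-3.141, 0.0, 0.036]
contact_force: [-0.1, -0.2, 0.0]
opening: 0.598
```

Request:
carry_out(rows="0.6 0 0 0.9 0;0.6 0 0 0.7 0;0.6 0 0 0 0")

```text
clock: 28.32
eef_pos: [534.3, 216.0, 252.4]
tcp_rot: [3.14, 0.003, 0.033]
contact_force: [-0.0, 0.3, 0.5]
opening: 0.601
```

```bash
python3 - <<'E'
from st import *
s=r.sense();print(s['qpos'].round(3),s['opening'],s['contact_force'])
rel(s,w2s((534.5,217)),195,0.029)
a=r.grab_frame("side");b=r.grab_frame("scene");cv2.imwrite("pics/side9.png",cv2.resize(a[80:220,180:340],None,fx=4,fy=4,interpolation=cv2.INTER_CUBIC)[:600])
cv2.imwrite("pics/scene9.png",cv2.resize(b[150:300,370:530],None,fx=4,fy=4,interpolation=cv2.INTER_CUBIC))
E
```

```text
[ 0.382  0.253  1.707 -0.     1.185  1.919] 0.6010774646416173 [-0.04288703  0.25122811  0.51202992]
world goal [534.5 217. ] tool shift mm [ 0.4 -1.1 57.4] units [ 0.01 -0.04  1.91] turn about tool z units 0.03
```

View pics/scene9.png

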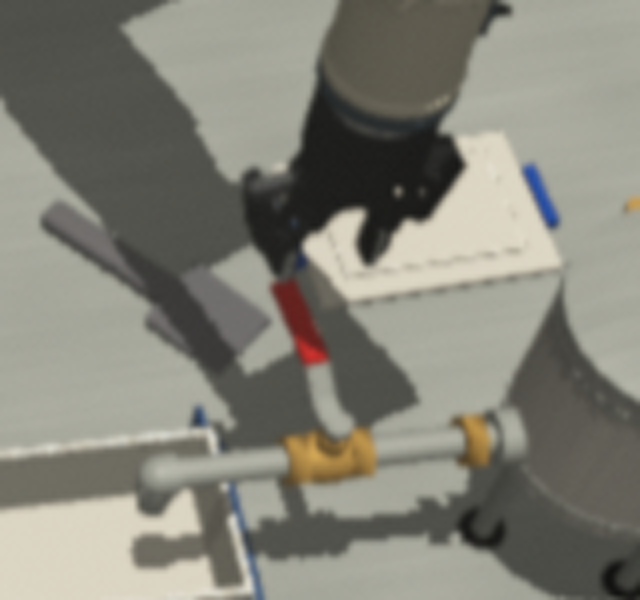

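View pics/side9.png

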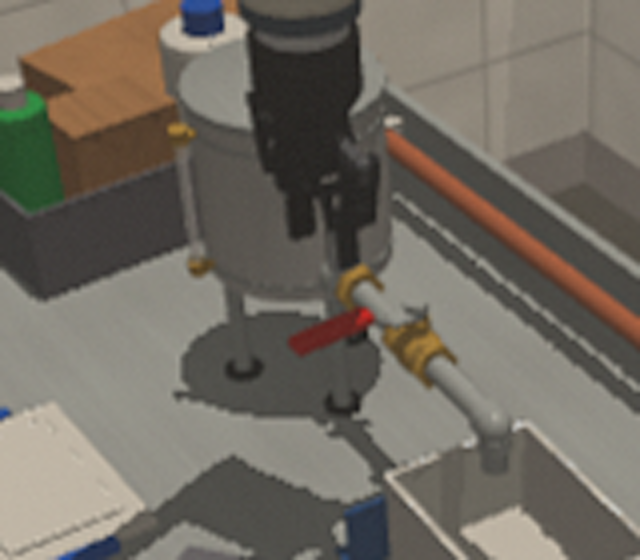

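```bash
python3 - <<'E'
from st import *
S=cam(r.get_calibration("scene"));D=cam(r.get_calibration("side"))
for P in [(534.3,216,235),(534.3,216+27,235),(534.3,216-27,235),(534.5,217,202)]:
    print(P,((proj(S,P)-[370,150])*4).round(),((proj(D,P)-[180,80])*4).round())
E
```

```text
(534.3, 216, 235) [[309. 286.]] [[325. 284.]]
(534.3, 243, 235) [[348. 280.]] [[306. 267.]]
(534.3, 189, 235) [[269. 292.]] [[344. 301.]]
(534.5, 217, 202) [[301. 314.]] [[328. 321.]]
```

Request:
carry_out(rows="0.6 0 0 0.8 0;0.6 0 0 0.8 0;0.6 0 0 0.1 0;0.6 0 0 0 0")

```text
clock: 28.92
eef_pos: [535.9, 217.2, 204.0]
tcp_rot: [-3.141, -0.001, 0.033]
contact_force: [1.4, -0.2, -0.4]
opening: 0.601
```

```bash
python3 - <<'E'
from st import *
a=r.grab_frame("side");b=r.grab_frame("scene");cv2.imwrite("pics/side10.png",cv2.resize(a[110:200,230:330],None,fx=6,fy=6,interpolation=cv2.INTER_CUBIC)[:600])
cv2.imwrite("pics/scene10.png",cv2.resize(b[190:280,400:500],None,fx=6,fy=6,interpolation=cv2.INTER_CUBIC))
cv2.imwrite("pics/w10.png",r.grab_frame('wrist'))
E
```

```text
(no output)
```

View pics/scene10.png

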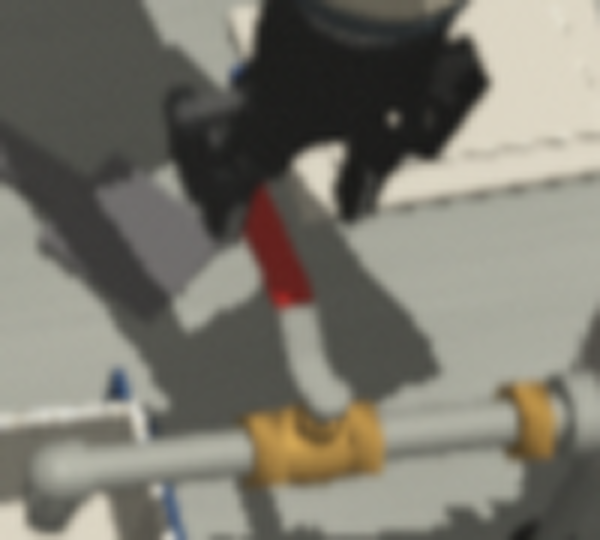

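View pics/side10.png

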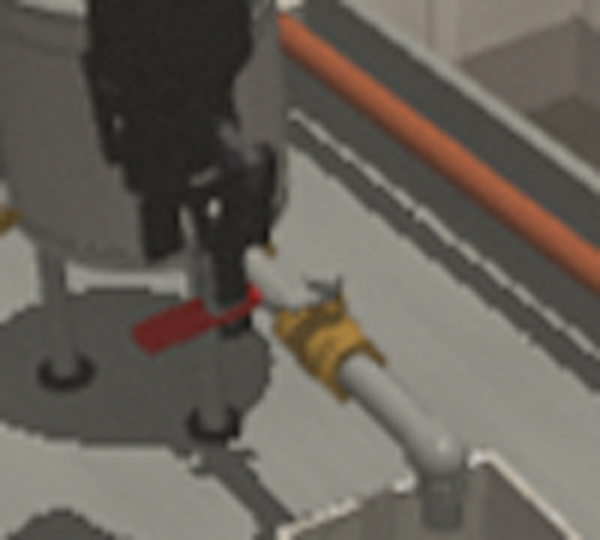

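View pics/w10.png

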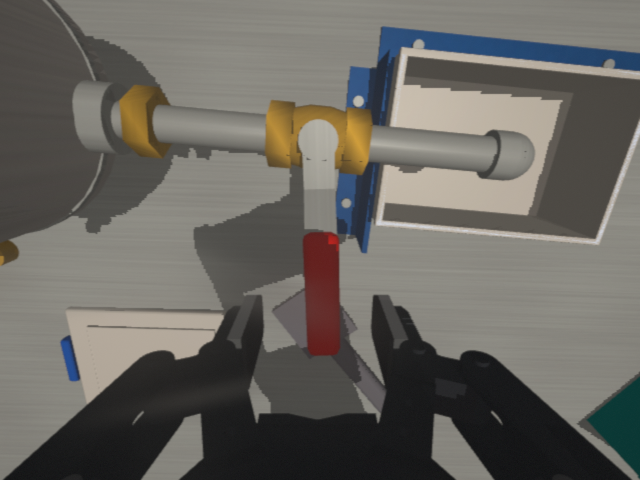

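Request:
carry_out(rows="0.6 0 0 0.5 0;0.35 0 0 0 0;0.35 0 0 0 0;0.35 0 0 0 0")

```text
clock: 29.58
eef_pos: [535.4, 217.2, 187.9]
tcp_rot: [-3.142, -0.0, 0.033]
contact_force: [0.5, -0.5, -0.4]
opening: 0.35
```

```bash
python3 - <<'E'
from st import *
a=r.grab_frame("side");cv2.imwrite("pics/side11.png",cv2.resize(a[110:200,230:330],None,fx=6,fy=6,interpolation=cv2.INTER_CUBIC)[:600])
cv2.imwrite("pics/w11.png",r.grab_frame('wrist'))
s=r.sense();print(s['eef_pos'],s['qpos'])
E
```

```text
[535.38358284 217.20120097 188.01752828] [3.82804638e-01 3.17059977e-01 1.77171468e+00 6.36894175e-06
 1.05239049e+00 1.92075219e+00]
```

View pics/side11.png

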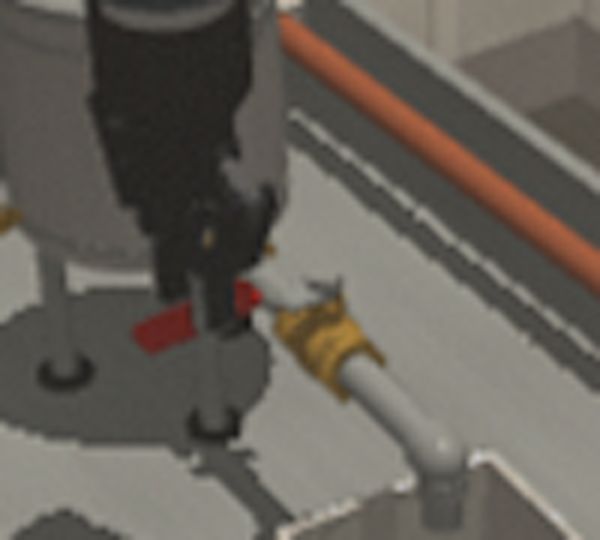

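View pics/w11.png

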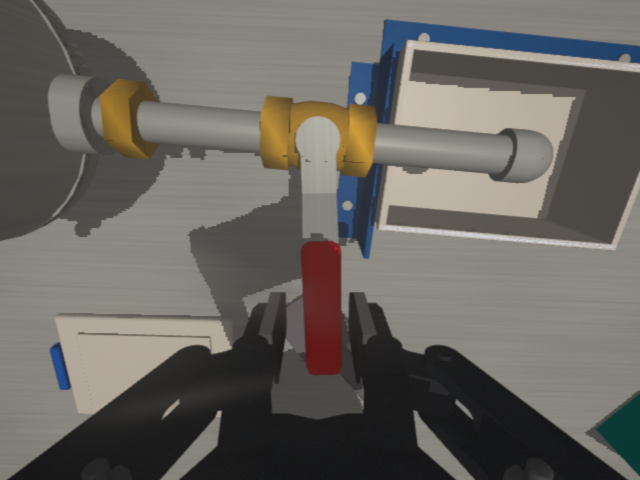

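Request:
carry_out(rows="0.35 0 0 0.2 0;0.35 0.01 0.23 0 -0.625;0.35 0.01 0.23 0 -0.625;0.35 0.01 0.23 0 -0.625;0.35 0.01 0.23 0 -0.625;0.35 0.01 0.23 0 -0.625;0.35 0.01 0.23 0 -0.625;0.35 0.01 0.23 0 -0.625;0.35 0.01 0.23 0 -0.625")

```text
clock: 30.8
eef_pos: [554.9, 167.2, 181.2]
tcp_rot: [-3.14, 0.0, 0.734]
contact_force: [-1.2, 4.0, -0.3]
opening: 0.348
```

```bash
python3 - <<'E'
from st import *
cv2.imwrite("pics/w12.png",r.grab_frame('wrist'))
s=r.sense();print(s['eef_pos'],s['tcp_rot'],s['contact_force'],w2s(s['eef_pos'])-[-65,55])
E
```

```text
[555.35108544 166.66330836 181.19700333] [-3.14062341e+00  3.69321347e-04  7.37522584e-01] [-0.41286338  1.29022171 -2.0511321 ] [-55.86821528 -56.09288317]
```

View pics/w12.png

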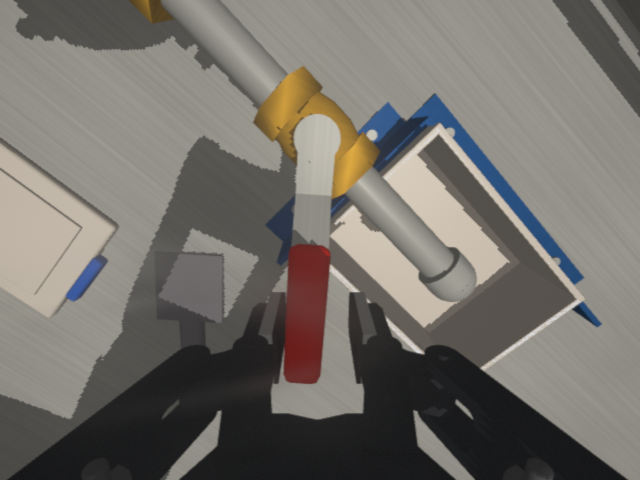

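Request:
carry_out(rows="0.35 0.01 0.23 -0.1 -0.625;0.35 0.01 0.23 0 -0.625;0.35 0.01 0.23 0 -0.625;0.35 0.01 0.23 0 -0.625;0.35 0.01 0.23 0 -0.625;0.35 0.01 0.23 0 -0.625;0.35 0.01 0.23 0 -0.625;0.35 0.01 0.23 0 -0.625")

```text
clock: 31.85
eef_pos: [602.1, 141.6, 184.1]
tcp_rot: [-3.139, 0.0, 1.43]
contact_force: [-3.6, 1.6, 0.7]
opening: 0.352
```

Request:
carry_out(rows="0.35 0.01 0.23 0 -0.625;0.35 0 0.1 0 0;0.35 0 0 0 0")

```text
clock: 32.22
eef_pos: [612.5, 140.3, 184.2]
tcp_rot: [-3.141, 0.001, 1.514]
contact_force: [-2.1, -0.1, -1.2]
opening: 0.344
```

```bash
python3 - <<'E'
from st import *
cv2.imwrite("pics/w13.png",r.grab_frame('wrist'))
s=r.sense();print(s['eef_pos'],s['tcp_rot'],s['contact_force'],w2s(s['eef_pos'])-[-65,55])
E
```

```text
[612.56394576 140.3337554  184.34851497] [-3.14075919e+00  4.86064094e-04  1.51440787e+00] [-2.56030664  0.08231395 -1.68495247] [  2.77240081 -79.06754068]
```

View pics/w13.png

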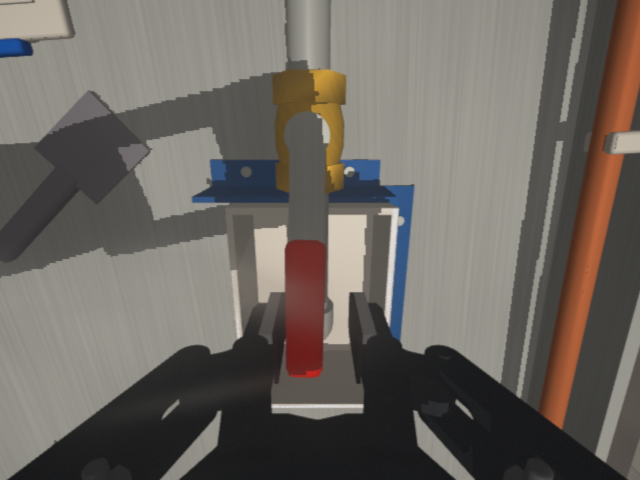

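Request:
carry_out(rows="0.35 0 0.1 0 0;0.35 0 0 0 0")

```text
clock: 32.52
eef_pos: [614.4, 140.1, 184.3]
tcp_rot: [-3.138, 0.001, 1.515]
contact_force: [-7.1, -1.2, 0.3]
opening: 0.353
```

Request:
carry_out(rows="0.35 0 0.1 0 0;0.35 0 0 0 0")

```text
clock: 32.78
eef_pos: [614.6, 140.0, 184.1]
tcp_rot: [-3.132, 0.001, 1.515]
contact_force: [-17.6, -0.3, 7.5]
opening: 0.352
```

Request:
carry_out(rows="0.35 0 0.1 0 0;0.35 0 0 0 0")

```text
clock: 33.02
eef_pos: [614.9, 140.0, 183.9]
tcp_rot: [-3.127, 0.002, 1.515]
contact_force: [-28.5, 0.7, 14.2]
opening: 0.357
```

```bash
python3 - <<'E'
from st import *
cv2.imwrite("pics/w14.png",r.grab_frame('wrist'))
b=r.grab_frame("scene");cv2.imwrite("pics/scene14.png",cv2.resize(b[220:330,380:490],None,fx=5,fy=5,interpolation=cv2.INTER_CUBIC))
b=r.grab_frame("side");cv2.imwrite("pics/side14.png",cv2.resize(b[110:230,240:350],None,fx=5,fy=5,interpolation=cv2.INTER_CUBIC))
E
```

```text
(no output)
```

View pics/w14.png

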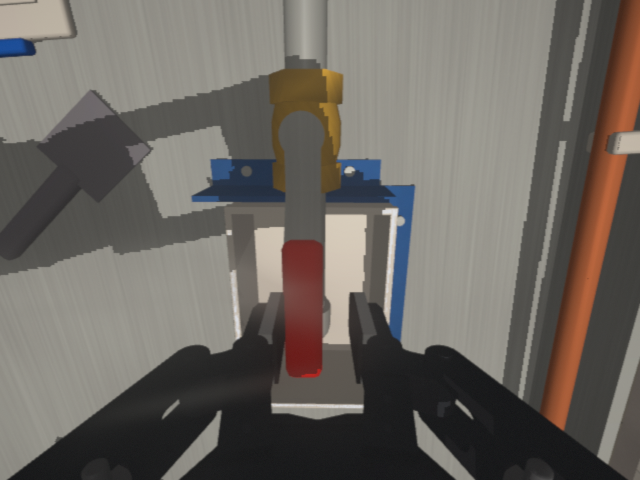

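View pics/scene14.png

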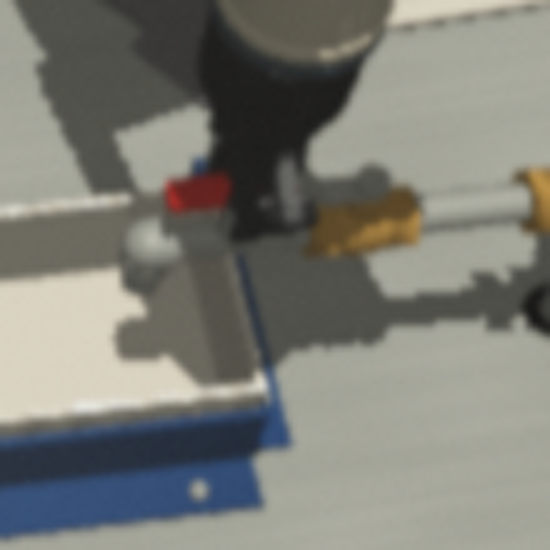

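View pics/side14.png

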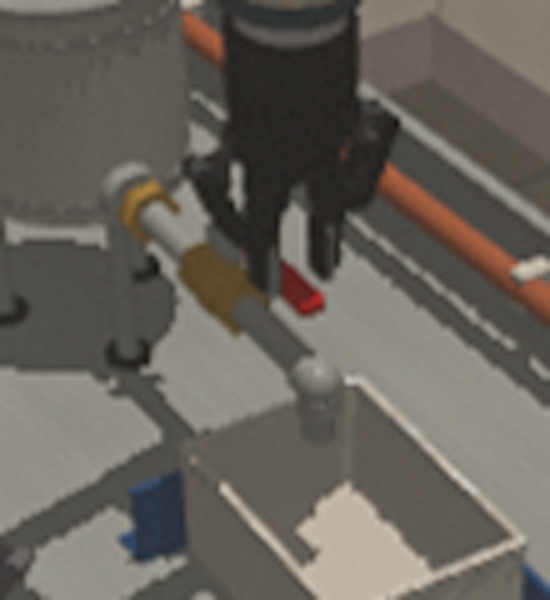

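Request:
carry_out(rows="0.35 0 -0.2 0 0;0.35 0 -0.12 0 0;0.35 0 0 0 0;0.35 0 0 -0.5 0;0.35 0 0 -0.9 0;0.35 0 0 -0.9 0;0.35 0 0 -0.9 0;0.35 0 0 -0.9 0;0.35 0 -0.9 0 0;0.35 0 -0.9 0 0;0.35 0 -0.9 0 0;0.35 0 -0.9 0 0")

```text
clock: 34.67
eef_pos: [504.4, 146.5, 309.1]
tcp_rot: [3.14, -0.001, 1.516]
contact_force: [0.1, 0.4, 0.2]
opening: 0.353
```

Request:
carry_out(rows="0.35 0 -0.9 0 0;0.35 0 -0.9 0 0;0.35 0 -0.9 0 0;0.35 0 0 0 0")

```text
clock: 35.17
eef_pos: [423.1, 151.0, 309.1]
tcp_rot: [3.14, -0.001, 1.517]
contact_force: [0.9, 0.0, -0.3]
opening: 0.345
```

```bash
python3 - <<'E'
from st import *
b=r.grab_frame("scene");cv2.imwrite("pics/scene15.png",cv2.resize(b[220:330,330:490],None,fx=5,fy=5,interpolation=cv2.INTER_CUBIC))
b=r.grab_frame("side");cv2.imwrite("pics/side15.png",cv2.resize(b[120:260,240:380],None,fx=4.2,fy=4.2,interpolation=cv2.INTER_CUBIC))
cv2.imwrite("pics/w15.png",r.grab_frame('wrist'))
s=r.sense();print(s['eef_pos'],s['contact_force'])
E
```

```text
[424.8265892  150.96038195 308.58993813] [-0.01962621 -0.53529776  0.14061153]
```

View pics/scene15.png

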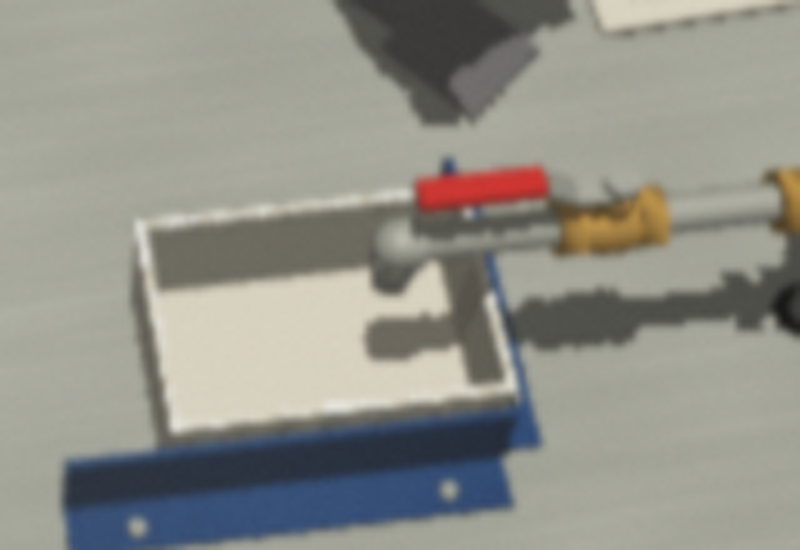

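View pics/side15.png

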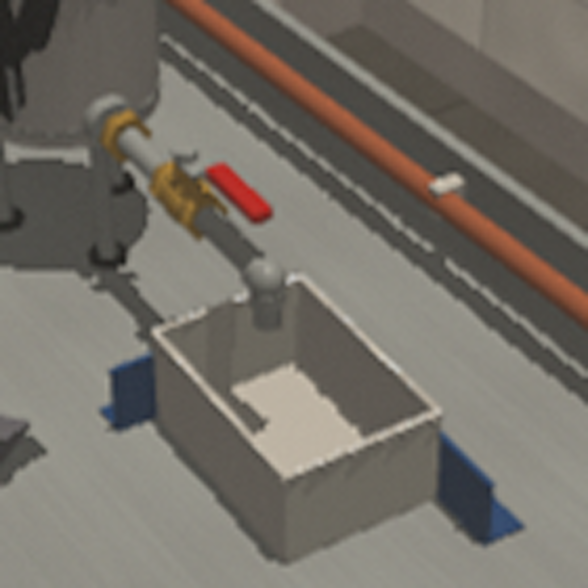

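View pics/w15.png

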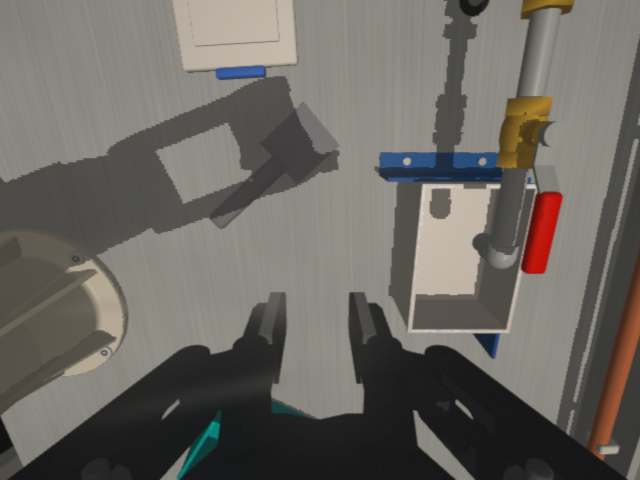

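```bash
python3 - <<'E'
from st import *
S=cam(r.get_calibration("scene"));D=cam(r.get_calibration("side"))
a=lambda u,v:np.array([330+u/5,220+v/5]); b=lambda u,v:np.array([240+u/4.2,120+v/4.2])
P=tri([(S,a(417,193)),(D,b(262,212))]);Q=tri([(S,a(547,185)),(D,b(216,174))])
print(P.round(1),Q.round(1));st=xf(ps,[-65,55,196])[0]
for d in [P-Q,(P+Q)/2-st]:print(np.linalg.norm(d[:2]),(np.arctan2(d[1],d[0])-ps[2]-np.pi)%(2*np.pi))
totefit({'mm':a(137,222),'pp':a(515,398),'pm':a(172,436)},{'mp':b(155,332),'pp':b(298,277),'pm':b(440,408),'mm':b(288,480)},[605,69,0],db={'mm':b(287,562)})
# predicted lever ends at 1.571 in wrist etc
for th in(1.45,1.571):
    L=[xf(ps,[-65-R*np.cos(th),55-R*np.sin(th),200])[0] for R in(43,113)]
    print(th,[((proj(S,l)[0]-[330,220])*5).round() for l in L],[((proj(D,l)[0]-[240,120])*4.2).round() for l in L])
E
```

```text
[607.3 109.4 197.1] [612.4 178.7 189.5]
69.52392279734072 1.5561936282104423
75.51454768352187 1.5688325561137422
tote [ 6.06382e+02  6.97890e+01 -5.30000e-02] rel yaw 0.004775479888530332 res [[-0.8, 0.2], [-0.4, -2.0], [-0.2, -1.4], [-0.5, -1.2], [0.9, -1.6], [0.8, -0.2], [-0.2, -1.6], [0.4, -0.2]]
pp [0.2 0.5]
pm [   1.1 -189.5]
mp [-129.8   -0.2]
mm [-128.9 -190.2]
1.45 [array([542., 169.]), array([409., 170.])] [array([208., 164.]), array([247., 216.])]
1.571 [array([544., 177.]), array([413., 192.])] [array([215., 162.]), array([265., 210.])]
```

The lever measures about 1.56 to 1.57 rad. The tote is flush to within about 1 mm by the fit, and the arm is clear.

```bash
python3 -c "
from rig import r
print(r.sign_off())"
```

```text
the job is handed in; nothing more can be done
None
```

The white tote is flush in the blue corner stop, the drain cock is fully open, and I handed the job in at about 35 s of the 69 s allowed. No verdict was reported.

- **Tote:** I squared it and pushed it with the open fingers, first along +x, then +y, then +x into the back face, with a final +y push. In the repeat +y push the fingers met firm resistance at the same point as before, about 20 N. After the lever was turned, the camera fit put every face of the tote within about 1 mm of the stop, with the yaw within 0.005 rad. The fit itself is only good to about 2 mm.
- **Drain cock:** I swung the red lever with the jaws straddling it until it hit its hard stop, where the force rose to about 28 N. Triangulation from two views afterwards gave 1.556 and 1.569 rad, and the last pictures show it lying along the pipe.
- **Arm and bystanders:** The arm finished well clear, with the force reading near zero. I saw nothing else on the bench move, but I did not measure the bystanders' positions at the end.
- **One disagreement:** The pictures showed the fingertips sitting higher than the stated tool geometry suggested. I lowered the tool further before swinging the lever.

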